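# Weigh a carrier of circuit boards on the beam balance

## Task

Set the carrier of upright circuit boards gently down in the middle of the balance's pan and let it go. Then nudge the poise along the notched beam with light pushes of the fingers, never clamping it, shoving it hard or leaning on the beam, until it has clicked fully into the notch at which the pointer comes to rest between the two long marks beside the centre mark. Leave the balance swinging free and the other things on the bench alone.

Things in the scene. Friction and masses are not known exactly. Their poses are not given: they have to be found in the camera images.
- balance: grey beam balance, fixed casting 130 x 470 mm, 32 mm high. Origin on the bench near its middle, z up, y along the level beam: the round pan is at the +y end, the notched beam reaches out to the -y end, where an upright index post with a white plate stands (180 mm high). The beam's pivot is at (0, +75, 110) mm of this frame, between two cheeks 127 mm high.
- pan: round steel pan, 132 mm across. Origin on its axis, level with the bench; its flat top (128 mm across) is 140 mm above this origin, the rim 3 mm higher. It stays level and floats 3 mm up and down as the beam swings (up as the pointer sinks), then meets hard stops. More than 15 N on it (a load dropped or pressed down, the robot leaning) damages it.
- beam: aluminium beam, 10 mm thick, upper edge notched, 12.5 mm above the pivot line. Origin on the pivot, -y outwards to the pointer. Swings 0.045 rad either way to stops (12 mm at 260 mm from the pivot), damped; at rest 1.5 s after being left alone. Between the stops it tilts 0.03 rad per notch of unbalance, beyond that it lies on a stop. More than 12 N from the robot on it or on its poise bends it.
- notch0 (a point): the first notch, notch 0, on the beam's upper edge 65 mm from the pivot. It and 16 more follow outwards, 12 mm apart, 2.5 mm deep, with round-shouldered lands 7 mm long between; the last is 257 mm from the pivot. Each notch weighs 25 g more; with an empty pan the beam is level with the poise in notch 0.
- pointer (a point): tip of the dark pointer at the beam's outer end, 300 mm from the pivot. It rises when the load is heavier than the poise shows and sinks when the poise is too far out: 9 mm for one notch, at most 13 mm either way.
- centre_mark (a point): centre mark of the index plate, at the pivot's height: the pointer's height when level. The marks are 6 mm apart; the two long ones next to it are 6 mm above and below it. Axes as the balance's.
- poise_top (a point): middle of the top of the poise: a steel saddle over the beam, 34 mm wide, with a finger tab 14 mm wide on top, this point 45 mm above the beam's upper edge, over the roller that drops into the notches. Its end faces, inwards and outwards, are flat, 26 mm apart along the beam, from edge to top. It stays where it is left, also between notches, and has stops 4 mm past the first and last notch.
- detent (a joint): drop of the sprung roller in the poise, in m: 0 on a land, about 0.0026 at the bottom of a notch (over 0.0020 counts as in). The poise slides stiffly: 2.5 to 3.5 N along a land, easing over the last 3 mm before a notch's bottom, where the push needed jumps to 5 N; 5 to 7 N takes it out again. The notch does not draw it in. A push also swings the beam to a stop while it lasts.
- carrier: the load: black plastic carrier 100 x 60 mm with 11 green circuit boards standing in it like cards, 60 mm high in all. Origin at the middle of its underside, x along the 100 mm. The row of boards is 90 mm long (x) and 48 mm wide (y): grip it across y, 25 to 55 mm above the underside. Its weight is not known: 0.13 to 0.38 kg.
- flat_stack: bystander: black tray 110 x 80 mm with circuit boards lying flat in it, 28 mm high; origin under its middle.
- check_weight: bystander: steel weight with a knob, 36 mm across, 50 mm high; origin under its middle.
- cleaner: bystander: white bottle, 54 mm across, 120 mm high; origin under its middle.
- screwdriver: bystander: screwdriver 170 mm long lying behind the balance.
Mind the look-alikes: they are no part of the job. What is shaped like the carrier but blue or purple is not meant.

How it is judged:
By the outcome, as a careful person would: the job done as asked, in the order asked, and still so for the second after the job is handed in, with the robot touching nothing.
It also fails if it takes over 64 s, if anything falls off the work surface, if the arm or the gripper's body presses on something with over 40 N, if the wrist force passes 120 N, or if a joint passes its speed limit or range.

## Robot

A 6-joint arm with a two-finger parallel gripper is mounted at the origin on the work surface. World frame = base frame: x ahead of the robot, y to its left, z up, the work surface at z = 0. Lengths are in m, angles in rad, forces in N, time in s.
With the tool pointing down it reaches from about 0.2 to 0.875 m from the base axis. Payload 3.4 kg.
Tool frame: the origin (TCP) lies between the finger pads; the fingertips stand tcp_to_tips ahead of it and the grasp point (between the pads) is the TCP (tcp_to_tips is the distance from the TCP to the fingertips, in m); z points along the fingers, y is the line along which they close (so a half turn about z gives the same grasp; the last joint's range is limited). The gripper opens to 94 mm and grips with 3 to 60 N. Pads are 16 mm wide; open, the fingers measure 119 mm over their backs; the gripper's body (75 mm by 177 mm) begins 78 mm behind the grasp point.
Start: joints at [1.014, 0.276, 1.505, -0, 1.361, -0.121], TCP at [0.243, 0.521, 0.224] pointing down, gripper open.
Joint ranges: [-2.89, 2.89], [-0.75, 2.08], [0.22, 2.7], [-1.18, 4.32], [0.11, 2.71], [-2.7, 2.7]. Speed limits (rad/s): [2.57, 2.57, 3.14, 3.14, 3.14, 3.14].

## Interface

Orientations are given as a 3x3 rotation matrix whose columns are the frame's x, y, z axes.
In Python, from workcell import read_state, snapshot, finish_job, tcp_to_tips gives the robot as it stands.
- The arm moves only by the tool carry_out, never from a script. Its argument "rows" is a list of rows, each a list of 7 numbers: the turn, a rotation vector about the tool's x, y, z in rad, then the shift along the tool's x, y, z in cm, then the opening, from 0 (shut) to 1 (fully open). In form: [[rx, ry, rz, x, y, z, hand], ...]. A call has exactly 10 rows; each row is the pose to reach, as a shift and turn from the pose commanded when the call began, along the tool's axes at that moment; what a row does not reach only later rows make up. A row lasts 1/8 s, in which the tool goes at most 62.5 mm and 10.7 degrees, less where a joint would pass 70% of its speed; a pose out of reach is approached as far as the arm can. A call with a gripper value outside its range is refused whole. The fingers move at their own pace and stop on an object; the grip force is fixed at half the most. Time passes only in rows, so rows that repeat a pose let the fingers close, or fill a call up. It gives the time, the measured TCP pose, the force, the opening and the grip force at its end, in the units of the state.
- read_state(): the state, without advancing time (a new reading comes with each control period).
- snapshot(name): name is "side" or "top" or "wrist"; returns a dict with "color" (480x640x3 uint8, red, green, blue), "camera_matrix" (3x3 intrinsics, pixels), "R" (3x3) and "t" (3): a world point X has camera coordinates R X + t. Camera axes: x right, y down, z forward; pixel columns grow to the right and rows downward; lengths in m; the calibration is good to about 2 mm. The wrist camera is an equidistant fisheye: a pixel r from the principal point sees the ray r / f radians off the axis. A picture is of the moment at which its call begins. There is no depth.
- finish_job(): hands the job in; it is judged then, once.
The state is a dict: "clock": time; "q": joint angles; "joint_vel": joint speeds; "effort": joint torques, N m; "ee_pos": TCP position; "eef_rot": TCP orientation; "force": force on the tool from outside, world axes, zero at the start; "ft_torque": the same for the moment, N m; "finger_gap": finger opening in m; "grip_force": force on a finger pad.
Only numpy, scipy, OpenCV 4.12 (cv2) and the standard library are available. Lean on these libraries where they do the work, as an engineer would, in place of code of your own. Each camera call takes 0.05 s, during which the arm holds its last target. There are 200 camera calls.

## Working session

There is one attempt and no reset: what is moved stays moved. The work goes in short steps, Python scripts to look and compute and a tool call to move; the robot and the scene stay as the last step left them, time stands still between calls to the robot, and variables do not carry over. Pictures are saved under pics/ and viewed, at most 10 in all, crops included, and the job is handed in when it is done.

Besides the shell and the picture viewer there is one more tool, called after "Request:" in YAML: its name, and indented under it one key for each argument. carry_out: Moves the arm, as the interface text tells. Its arguments: {"type":"object","properties":{"rows":{"type":"array","items":{"type":"array","items":{"type":"number"}}}},"required":["rows"]}

```bash
mkdir -p pics; ls; cat > h.py <<'E'
import numpy as np, cv2
from workcell import *
def save(n,f):
    s=snapshot(n); cv2.imwrite(f'pics/{f}.png',s['color'][...,::-1]); np.savez(f'pics/{f}.npz',**s); return s
def ray(s,u,v,fish=False):
    K=s['camera_matrix'];R=s['R'];t=s['t']
    a=np.array([(u-K[0,2])/K[0,0],(v-K[1,2])/K[1,1]])
    if fish:
        r=np.hypot(*a); d=np.array([*(a/max(r,1e-9)*np.sin(r)),np.cos(r)])
    else: d=np.array([*a,1.])
    return -R.T@t, R.T@d
def onz(s,u,v,z,fish=False):
    o,d=ray(s,u,v,fish); return o+d*(z-o[2])/d[2]
def proj(s,X):
    c=s['R']@np.array(X)+s['t']; p=s['camera_matrix']@c; return p[:2]/p[2]
def load(f): return dict(np.load(f'pics/{f}.npz'))
E
python3 - <<'E'
from h import *
print(tcp_to_tips,read_state())
a=save('top','top1');b=save('side','side1')
for s in(a,b): print(s['camera_matrix'],-s['R'].T@s['t'],s['R'])
E
```

```text
pics
0.019 {'clock': 0.0, 'q': array([ 1.01401772e+00,  2.76583282e-01,  1.50610892e+00, -2.56028772e-06,
        1.36067631e+00, -1.21039088e-01]), 'joint_vel': array([-0.00036003,  0.00044518,  0.00067325,  0.0002509 , -0.00067727,
       -0.00118111]), 'effort': array([ 2.49877281e-03, -4.04579115e+01, -2.37233537e+01,  7.04368693e-02,
        3.43021145e-02, -1.52563257e-04]), 'ee_pos': array([0.24244525, 0.52081314, 0.22362103]), 'eef_rot': array([[-9.06558283e-01,  4.22079617e-01, -9.36333658e-04],
       [ 4.22080603e-01,  9.06557052e-01, -1.50895897e-03],
       [ 2.11939057e-04, -1.76316752e-03, -9.99998423e-01]]), 'force': array([ 0.14859218, -0.21384555, -0.36712209]), 'ft_torque': array([0.00704898, 0.00214825, 0.00157649]), 'grip_force': 0.0, 'finger_gap': 0.09403997428811213}
[[579.09606361   0.         321.76682388]
 [  0.         579.09606361 242.15648104]
 [  0.           0.           1.        ]] [0.36463748 0.03547891 1.34107772] [[ 0.01524341 -0.99987099 -0.00506454]
 [-0.99441748 -0.01463097 -0.10449786]
 [ 0.10441028  0.00662917 -0.99451222]]
[[505.29102833   0.         323.04206559]
 [  0.         505.29102833 234.98446938]
 [  0.           0.           1.        ]] [ 0.38403067 -0.73477449  0.83537232] [[ 0.99408314 -0.10696767  0.01888436]
 [-0.05713875 -0.66281461 -0.74660026]
 [ 0.09237892  0.74110371 -0.66500484]]
```

View pics/top1.png

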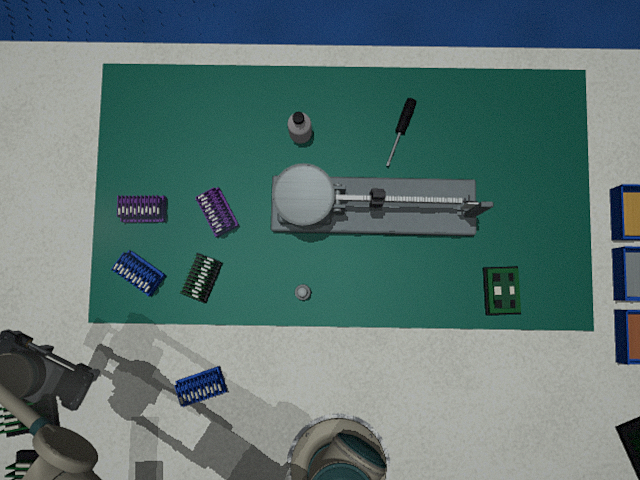

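View pics/side1.png

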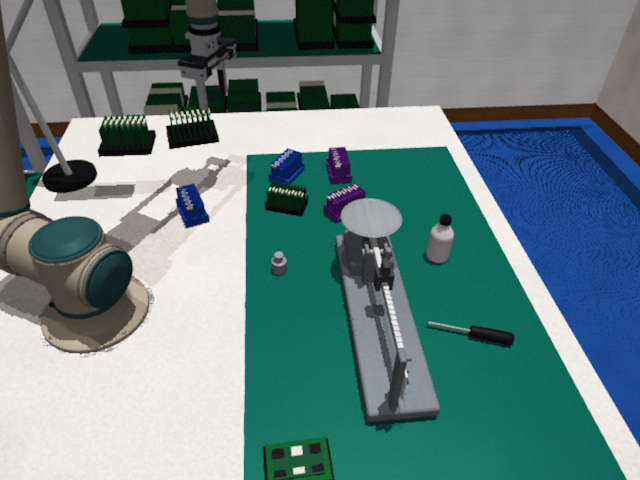

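The top view shows the only green-board carrier on the mat at (202,278), with the pan at (304,195), poise at (377,197) and index post at (478,208). The side view confirms this: carrier (287,198), pan (372,217), poise (383,275).

```bash
python3 - <<'E'
from h import *
a=load('top1');b=load('side1')
im=a['color'][...,::-1].astype(np.uint8).copy(); 
hsv=cv2.cvtColor(im,cv2.COLOR_BGR2HSV)
# carrier: not mat
roi=im[245:310,175:230].astype(int)
mat=np.abs(hsv[245:310,175:230,0].astype(int)-np.median(hsv[225:320,230:270,0]))
matc=np.median(im[225:320,230:270].reshape(-1,3),0); print(matc)
m=(np.abs(roi-matc).max(2)>28).astype(np.uint8)*255
cs,_=cv2.findContours(m,cv2.RETR_EXTERNAL,cv2.CHAIN_APPROX_NONE)
c=max(cs,key=cv2.contourArea); r=cv2.minAreaRect(c); print(r)
box=cv2.boxPoints(r)+[175,245]
for z in (0,.03,.06):
  P=np.array([onz(a,*p,z)[:2] for p in box]);print(z,P.mean(0).round(4),P.round(3).tolist(),np.linalg.norm(np.diff(P,axis=0),axis=1).round(3))
g=cv2.cvtColor(im,cv2.COLOR_BGR2GRAY)
m=((hsv[...,1]<60)&(g>110)).astype(np.uint8)*255; m[:,:265]=0;m[:,334:]=0;m[:155]=0;m[235:]=0
cs,_=cv2.findContours(m,cv2.RETR_EXTERNAL,cv2.CHAIN_APPROX_NONE)
c=max(cs,key=cv2.contourArea);(x,y),rad=cv2.minEnclosingCircle(c);print('pan',x,y,rad,cv2.fitEllipse(c),onz(a,x,y,.143))
for n,u,v,z in [('poise',377,195,.1675),('post',485,208,.18),('cornerTL',272,178,.032),('TR',475,180,.032),('BR',475,237,.032),('BL',271,231,.032)]: print(n,onz(a,u,v,z).round(4))
for u,v in [(125,135),(190,128),(287,198)]: print(onz(b,u,v,.03).round(3))
big=np.vstack([cv2.resize(im[160:245,260:500],None,fx=3.3,fy=3.3,interpolation=cv2.INTER_CUBIC),cv2.resize(b['color'][190:420,330:450,::-1].copy(),None,fx=2.3/2,fy=2.3/2)[:, :].repeat(1,0) if 0 else np.zeros((1,792,3),np.uint8)])
cv2.imwrite('pics/crop1.png',big)
E
```

```text
[ 97. 109.  52.]
((26.191802978515625, 32.49016189575195), (29.48880958557129, 45.979644775390625), 23.629377365112305)
0 [0.4192 0.3224] [[0.383, 0.374], [0.482, 0.335], [0.455, 0.271], [0.357, 0.31]] [0.106 0.069 0.105]
0.03 [0.418 0.316] [[0.383, 0.366], [0.479, 0.328], [0.453, 0.266], [0.357, 0.304]] [0.103 0.068 0.103]
0.06 [0.4168 0.3095] [[0.382, 0.359], [0.476, 0.321], [0.451, 0.26], [0.357, 0.298]] [0.101 0.066 0.101]
pan 300.0 201.0 38.18386459350586 ((301.28289794921875, 195.85635375976562), (57.883033752441406, 68.62803649902344), 41.271995544433594) [0.57649127 0.09041391 0.143     ]
poise [ 0.5869 -0.0687  0.1675]
post [ 0.561  -0.2863  0.18  ]
cornerTL [0.6488 0.161  0.032 ]
TR [ 0.6507 -0.3054  0.032 ]
BR [ 0.519  -0.3037  0.032 ]
BL [0.5259 0.1603 0.032 ]
[-0.055  0.668  0.03 ]
[0.137 0.696 0.03 ]
[0.418 0.315 0.03 ]
```

View pics/crop1.png

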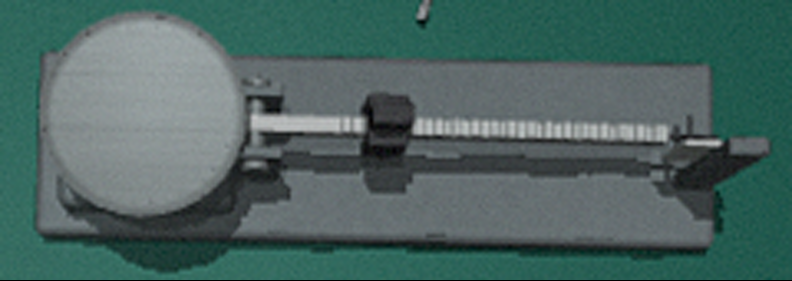

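Request:
carry_out:
  rows:
    - [0,0,-0.01,-4,-1.9,1,1]
    - [0,0,-0.02,-8,-3.8,2,1]
    - [0,0,-0.03,-12.2,-5.7,3,1]
    - [0,0,-0.04,-16.4,-7.6,4,1]
    - [0,0,-0.05,-20.5,-9.5,5,1]
    - [0,0,-0.06,-24.6,-11.4,6,1]
    - [0,0,-0.06,-24.6,-11.4,6,1]
    - [0,0,-0.06,-24.6,-11.4,6,1]
    - [0,0,-0.06,-24.6,-11.4,6,1]
    - [0,0,-0.06,-24.6,-11.4,6,1]

```text
clock: 1.35
ee_pos: [0.417, 0.315, 0.1647]
eef_rot: [[-0.931, 0.365, 0.0], [0.365, 0.931, 0.0], [-0.0, 0.001, -1.0]]
force: [-0.5, 0.9, 0.4]
finger_gap: 0.094
grip_force: 0.0
```

```bash
python3 - <<'E'
from h import *
s=save('wrist','w1'); st=read_state();print(s['camera_matrix'],-s['R'].T@s['t'],s['R'],st['ee_pos'],st['eef_rot'])
a=load('top1');print('pan',onz(a,304.4,194.7,.143));print('beam',onz(a,260+252/3.3,160+120/3.3,.1225),onz(a,260+668/3.3,160+133/3.3,.1225),'poise',onz(a,378.2,192.7,.1675))
E
```

```text
[[371.64829954   0.         317.83965991]
 [  0.         371.64829954 237.93897342]
 [  0.           0.           1.        ]] [0.34705674 0.34209914 0.32442671] [[ 0.36536715  0.93086243  0.0014105 ]
 [ 0.898527   -0.35307047  0.26074984]
 [ 0.24322023 -0.09400205 -0.96540537]] [0.41709324 0.31488984 0.1647325 ] [[-9.30764826e-01  3.65618278e-01  3.35667651e-04]
 [ 3.65618395e-01  9.30764753e-01  4.03582240e-04]
 [-1.64870575e-04  4.98366422e-04 -9.99999862e-01]]
pan [0.59001597 0.08143555 0.143     ]
beam [0.59124778 0.01396203 0.1225    ] [ 0.58658202 -0.25452311  0.1225    ] poise [ 0.5917428  -0.07110933  0.1675    ]
```

View pics/w1.png

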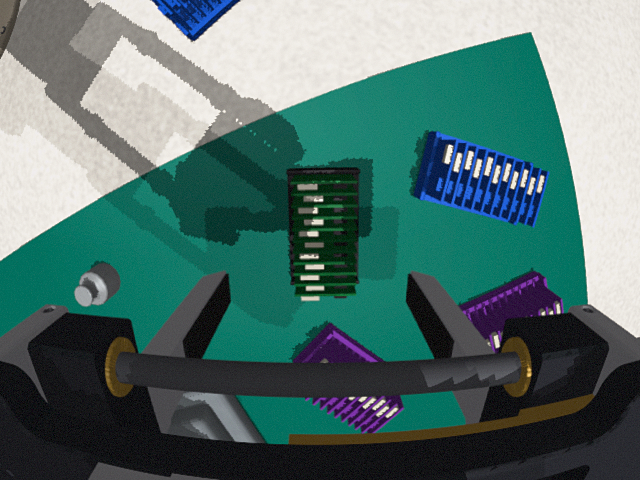

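```bash
python3 - <<'E'
from h import *
s=load('w1');T=np.array([.4171,.3149]);R=np.array([[-.9308,.3656],[.3656,.9308]])
for u,v,z in [(289,170,.02),(359,170,.02),(288,284,.02),(358,283,.02),(295,296,.06),(355,293,.06),(295,178,.06),(357,178,.06)]:
  p=onz(s,u,v,z,True)[:2];print(u,v,z,p.round(4),'tool rel mm',(R.T@(p-T)*1000).round(1))
E
```

```text
289 170 0.02 [0.3615 0.3115] tool rel mm [ 50.5 -23.5]
359 170 0.02 [0.3823 0.365 ] tool rel mm [50.7 33.9]
288 284 0.02 [0.4534 0.2725] tool rel mm [-49.3 -26.2]
358 283 0.02 [0.4752 0.3305] tool rel mm [-48.4  35.7]
295 296 0.06 [0.4507 0.2828] tool rel mm [-43.  -17.6]
355 293 0.06 [0.4655 0.327 ] tool rel mm [-40.6  29. ]
295 178 0.06 [0.3665 0.3174] tool rel mm [ 48.  -16.2]
357 178 0.06 [0.3826 0.3586] tool rel mm [48.1 28.1]
```

Request:
carry_out:
  rows:
    - [0,0,0,0.1,0.5,2,1]
    - [0,0,0,0.1,0.5,5,1]
    - [0,0,0,0.1,0.5,8,1]
    - [0,0,0,0.1,0.5,10.5,1]
    - [0,0,0,0.1,0.5,11.8,1]
    - [0,0,0,0.1,0.5,11.8,1]
    - [0,0,0,0.1,0.5,11.8,0.3]
    - [0,0,0,0.1,0.5,11.8,0.3]
    - [0,0,0,0.1,0.5,11.8,0.3]
    - [0,0,0,0.1,0.5,11.8,0.3]

```text
clock: 2.65
ee_pos: [0.4187, 0.3192, 0.0468]
eef_rot: [[-0.93, 0.367, 0.001], [0.367, 0.93, 0.0], [-0.0, 0.001, -1.0]]
force: [-0.1, -1.3, -0.2]
finger_gap: 0.0576
grip_force: 0.0
```

Request:
carry_out:
  rows:
    - [0,0,0,0,0,0,0.3]
    - [0,0,0,0,0,0,0.3]
    - [0,0,0,0,0,0,0.3]
    - [0,0,0,0,0,-1,0.3]
    - [0,0,0,0,0,-4,0.3]
    - [0,0,0,0,0,-8,0.3]
    - [0,0,0,0,0,-12,0.3]
    - [0,0,0,0,0,-16,0.3]
    - [0,0,0,0,0,-18,0.3]
    - [0,0,0,0,0,-18,0.3]

```text
clock: 3.9
ee_pos: [0.419, 0.3193, 0.228]
eef_rot: [[-0.93, 0.367, 0.003], [0.367, 0.93, 0.001], [-0.002, 0.002, -1.0]]
force: [0.4, 0.7, -3.7]
finger_gap: 0.0476
grip_force: 29.9
```

Request:
carry_out:
  rows:
    - [0,0,0,-2,-1.3,0,0.3]
    - [0,0,0,-5,-3.2,0,0.3]
    - [0,0,0,-9,-5.8,0,0.3]
    - [0,0,0,-13,-8.4,0,0.3]
    - [0,0,0,-17,-11,0,0.3]
    - [0,0,0,-20.5,-13.2,0,0.3]
    - [0,0,0,-23,-14.9,0,0.3]
    - [0,0,0,-24.6,-15.9,0,0.3]
    - [0,0,0,-24.6,-15.9,0,0.3]
    - [0,0,0,-24.6,-15.9,0,0.3]

```text
clock: 5.15
ee_pos: [0.588, 0.082, 0.226]
eef_rot: [[-0.93, 0.366, -0.002], [0.366, 0.93, 0.001], [0.002, 0.0, -1.0]]
force: [0.3, -0.1, -3.7]
finger_gap: 0.0481
grip_force: 29.9
```

```bash
python3 - <<'E'
from h import *
st=read_state();print(st['force'],st['ee_pos'],st['eef_rot'])
a=save('side','s2');b=save('wrist','w2');
c=cv2.resize(a['color'][150:300,300:450,::-1].copy(),None,fx=3.2,fy=3.2,interpolation=cv2.INTER_CUBIC)
d=b['color'][:,:,::-1][:, 160:480]
cv2.imwrite('pics/c2.png',np.hstack([c,d]))
E
```

```text
[ 0.29556827 -0.09947594 -3.66186973] [0.58798564 0.0819638  0.22598892] [[-9.30456026e-01  3.66399275e-01 -1.77643383e-03]
 [ 3.66398002e-01  9.30457677e-01  1.00760275e-03]
 [ 2.02208141e-03  2.86648246e-04 -9.99997915e-01]]
```

View pics/c2.png

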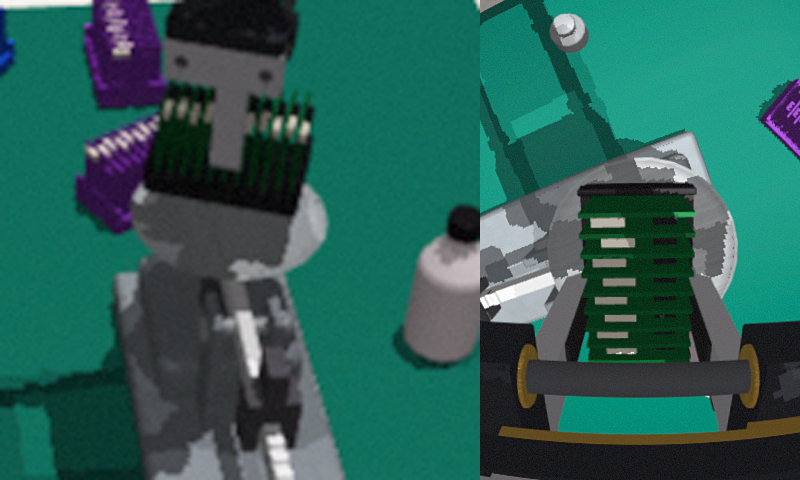

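The left crop shows the carrier held level above the pan. In the wrist crop the pan rim spans u≈230..417 with its far edge at v≈157, and the carrier sits roughly central.

```bash
python3 - <<'E'
from h import *
s=load('side1');g=s['color'].astype(int)
im=s['color'];hsv=cv2.cvtColor(im,cv2.COLOR_RGB2HSV)
m=((hsv[...,1]<70)&(im.max(2)>95)).astype(np.uint8)
xs=np.where(m[217,330:415])[0]+330; print('row217',xs.min(),xs.max(),[ (r,np.where(m[r,330:415])[0].min()+330,np.where(m[r,330:415])[0].max()+330) for r in (208,212,222)])
print('col372',np.where(m[190:245,372])[0]+190)
th=np.linspace(0,2*np.pi,180)
C=np.array([.590,.0814])
P=np.array([proj(s,[C[0]+.066*np.cos(t),C[1]+.066*np.sin(t),.143]) for t in th]);print(P.min(0),P.max(0),P.mean(0))
w=load('w2')
pts=[(230,235),(417,240),(325,157),(385,172),(410,205)]
Q=np.array([onz(w,u,v,.143,True)[:2] for u,v in pts]);
A=np.c_[2*Q,np.ones(len(Q))];x=np.linalg.lstsq(A,(Q**2).sum(1),rcond=None)[0];print('wrist circ',x[:2],np.sqrt(x[2]+x[0]**2+x[1]**2))
print([(np.hypot(*(q-C))).round(4) for q in Q])
# carrier corners rim z
T=read_state()['ee_pos']
for u,v in [(262,185),(375,184)]: print(onz(w,u,v,T[2]-.047+.02,True)[:2])
E
```

```text
row217 341 401 [(208, np.int64(343), np.int64(396)), (212, np.int64(341), np.int64(399)), (222, np.int64(342), np.int64(401))]
col372 [198 199 200 201 202 203 204 205 206 207 208 209 210 211 212 213 214 215
 216 217 218 219 220 221 222 223 224 225 226 227 228 229 230 231 232 233
 234 235 236 237]
[340.93310181 199.44945359] [402.57712053 238.93423274] [371.88428458 218.73096385]
wrist circ [0.58979164 0.08645467] 0.06573975393823205
[np.float64(0.0621), np.float64(0.0695), np.float64(0.0662), np.float64(0.0719), np.float64(0.0713)]
[0.52874872 0.07485151]
[0.54925787 0.12842083]
```

Request:
carry_out:
  rows:
    - [0,0,0,-0.4,0.1,0.5,0.3]
    - [0,0,0,-0.4,0.1,1.5,0.3]
    - [0,0,0,-0.4,0.1,2.4,0.3]
    - [0,0,0,-0.4,0.1,2.9,0.3]
    - [0,0,0,-0.4,0.1,3.2,0.3]
    - [0,0,0,-0.4,0.1,3.4,0.3]
    - [0,0,0,-0.4,0.1,3.5,0.3]
    - [0,0,0,-0.4,0.1,3.6,0.3]
    - [0,0,0,-0.4,0.1,3.7,0.3]
    - [0,0,0,-0.4,0.1,3.7,0.3]

```text
clock: 6.5
ee_pos: [0.5931, 0.0804, 0.1895]
eef_rot: [[-0.93, 0.367, 0.0], [0.367, 0.93, 0.0], [-0.0, 0.0, -1.0]]
force: [-0.3, 0.0, -3.8]
finger_gap: 0.0478
grip_force: 29.9
```

Request:
carry_out:
  rows:
    - [0,0,0,0.05,0.15,0.05,0.3]
    - [0,0,0,0.05,0.15,0.1,0.3]
    - [0,0,0,0.05,0.15,0.15,0.3]
    - [0,0,0,0.05,0.15,0.2,0.3]
    - [0,0,0,0.05,0.15,0.25,0.3]
    - [0,0,0,0.05,0.15,0.3,0.3]
    - [0,0,0,0.05,0.15,0.35,0.3]
    - [0,0,0,0.05,0.15,0.35,0.3]
    - [0,0,0,0.05,0.15,0.35,0.3]
    - [0,0,0,0.05,0.15,0.35,0.3]

```text
clock: 7.75
ee_pos: [0.5932, 0.082, 0.186]
eef_rot: [[-0.93, 0.367, 0.0], [0.367, 0.93, 0.0], [-0.0, 0.0, -1.0]]
force: [0.3, 0.1, -2.8]
finger_gap: 0.0482
grip_force: 29.9
```

Contact is beginning; continue down slowly.

Request:
carry_out:
  rows:
    - [0,0,0,0,0,0.04,0.3]
    - [0,0,0,0,0,0.08,0.3]
    - [0,0,0,0,0,0.12,0.3]
    - [0,0,0,0,0,0.16,0.3]
    - [0,0,0,0,0,0.2,0.3]
    - [0,0,0,0,0,0.2,0.3]
    - [0,0,0,0,0,0.2,0.3]
    - [0,0,0,0,0,0.2,0.3]
    - [0,0,0,0,0,0.2,0.3]
    - [0,0,0,0,0,0.2,0.3]

```text
clock: 9.0
ee_pos: [0.5932, 0.082, 0.184]
eef_rot: [[-0.93, 0.367, 0.0], [0.367, 0.93, 0.0], [-0.0, 0.0, -1.0]]
force: [-0.1, -0.3, -2.7]
finger_gap: 0.048
grip_force: 29.9
```

Request:
carry_out:
  rows:
    - [0,0,0,0,0,0.02,0.3]
    - [0,0,0,0,0,0.04,0.3]
    - [0,0,0,0,0,0.06,0.3]
    - [0,0,0,0,0,0.08,0.3]
    - [0,0,0,0,0,0.1,0.3]
    - [0,0,0,0,0,0.1,0.3]
    - [0,0,0,0,0,0.1,0.3]
    - [0,0,0,0,0,0.1,0.3]
    - [0,0,0,0,0,0.1,0.3]
    - [0,0,0,0,0,0.1,0.3]

```text
clock: 10.25
ee_pos: [0.5932, 0.0819, 0.1831]
eef_rot: [[-0.93, 0.367, 0.0], [0.367, 0.93, 0.0], [-0.0, 0.0, -1.0]]
force: [-1.1, 0.9, 1.3]
finger_gap: 0.0478
grip_force: 29.9
```

Request:
carry_out:
  rows:
    - [0,0,0,0,0,0,0.6]
    - [0,0,0,0,0,0,0.8]
    - [0,0,0,0,0,0,0.8]
    - [0,0,0,0,0,0,0.8]
    - [0,0,0,0,0,0,0.8]
    - [0,0,0,0,0,-1,0.8]
    - [0,0,0,0,0,-3,0.8]
    - [0,0,0,0,0,-6,0.8]
    - [0,0,0,0,0,-9,0.8]
    - [0,0,0,0,0,-11,0.8]

```text
clock: 11.5
ee_pos: [0.5937, 0.082, 0.2955]
eef_rot: [[-0.93, 0.367, 0.003], [0.367, 0.93, 0.0], [-0.003, 0.001, -1.0]]
force: [-0.2, -0.2, 0.1]
finger_gap: 0.0751
grip_force: 0.0
```

Request:
carry_out:
  rows:
    - [0,0,0,-1,-2.8,0,0.6]
    - [0,0,-0.1,-2,-5.6,0,0.6]
    - [0,0,-0.2,-3,-8.4,0,0.6]
    - [0,0,-0.3,-4,-11.2,1,0.6]
    - [0,0,-0.36,-5.2,-14.3,2,0.6]
    - [0,0,-0.36,-5.2,-14.3,3,0.6]
    - [0,0,-0.36,-5.2,-14.3,4.5,0.6]
    - [0,0,-0.36,-5.2,-14.3,4.5,0.6]
    - [0,0,-0.36,-5.2,-14.3,4.5,0.6]
    - [0,0,-0.36,-5.2,-14.3,4.5,0.6]

```text
clock: 12.75
ee_pos: [0.5895, -0.0696, 0.2486]
eef_rot: [[-1.0, 0.015, 0.001], [0.015, 1.0, -0.0], [-0.001, -0.0, -1.0]]
force: [-0.4, 0.1, 0.7]
finger_gap: 0.0563
grip_force: 0.0
```

```bash
python3 - <<'E'
from h import *
st=read_state();print(st['force'],st['ee_pos'],st['eef_rot'])
save('side','s3');save('top','t3');save('wrist','w3')
E
```

```text
[-0.37298005  0.09693305  0.66933619] [ 0.58946003 -0.06961104  0.24856959] [[-9.99886604e-01  1.50120907e-02  1.18975833e-03]
 [ 1.50119863e-02  9.99887309e-01 -9.66893158e-05]
 [-1.19107576e-03 -7.88177160e-05 -9.99999288e-01]]
```

View pics/w3.png

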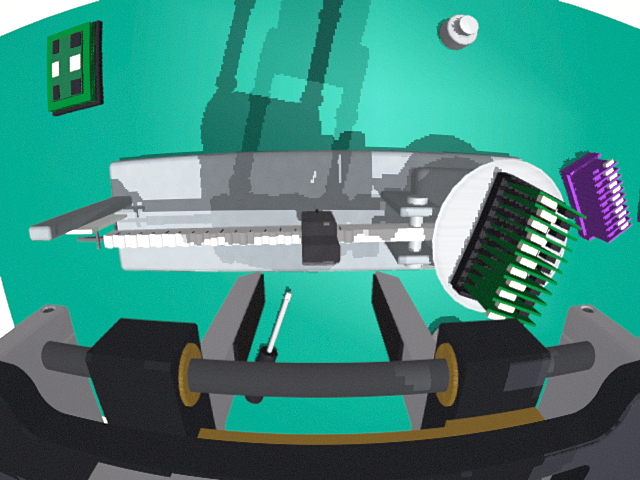

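```bash
python3 - <<'E'
from h import *
w=load('w3')
for n,u,v,z in [('L',304,252,.170),('R',339,252,.170),('tabtop',321,243,.17),('tabbot',321,262,.17),('L',302,225,.14),('R',337,225,.14),('beamout',110,241,.134),('beamin',395,234,.1225),('cheeks',415,200,.127),('cheek2',417,252,.127),('tip',95,238,.123),('post',40,232,.18),('screw',120,208,.14),('base corner',110,163,.032),('bc',120,270,.032)]:
  print(n,onz(w,u,v,z,True).round(4))
c=cv2.resize(w['color'][200:290,80:440,::-1].copy(),None,fx=2.2,fy=2.2,interpolation=cv2.INTER_CUBIC)
s=load('s3');d=cv2.resize(s['color'][200:420,320:450,::-1].copy(),None,fx=1.7,fy=1.7,interpolation=cv2.INTER_CUBIC)
o=np.zeros((580,800,3),np.uint8);o[:198,:792]=c;o[200:200+374,:221]=d
g=cv2.resize(w['color'][205:270,280:440,::-1].copy(),None,fx=3.5,fy=3.5,interpolation=cv2.INTER_CUBIC);o[210:210+g.shape[0],230:230+g.shape[1]]=g
cv2.imwrite('pics/c3.png',o)
E
```

```text
L [ 0.5883 -0.0794  0.17  ]
R [ 0.5886 -0.0559  0.17  ]
tabtop [ 0.5822 -0.0679  0.17  ]
tabbot [ 0.5955 -0.0681  0.17  ]
L [ 0.5767 -0.0817  0.14  ]
R [ 0.577  -0.0557  0.14  ]
beamout [ 0.5884 -0.2483  0.134 ]
beamin [ 0.5892 -0.0079  0.1225]
cheeks [0.5607 0.0064 0.127 ]
cheek2 [0.6033 0.0102 0.127 ]
tip [ 0.5883 -0.272   0.123 ]
post [ 0.5678 -0.2877  0.18  ]
screw [ 0.5592 -0.2298  0.14  ]
base corner [ 0.5253 -0.3024  0.032 ]
bc [ 0.6521 -0.3074  0.032 ]
```

View pics/c3.png

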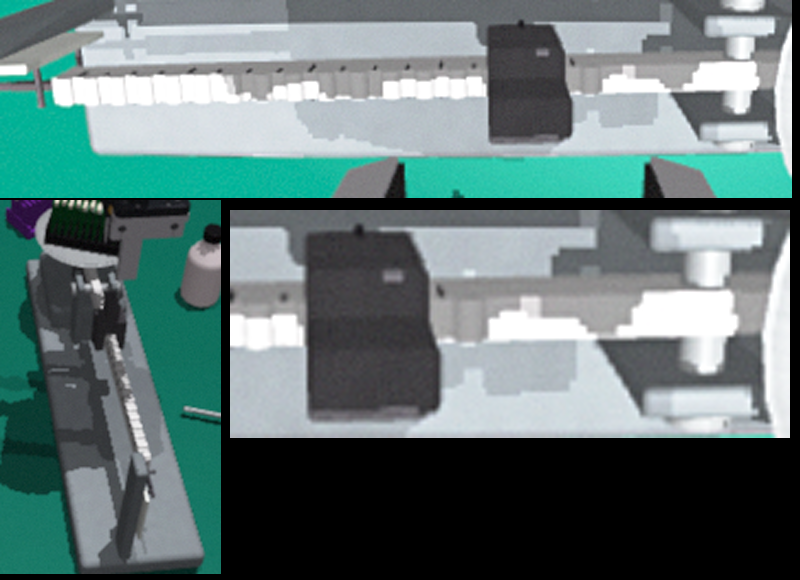

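Request:
carry_out:
  rows:
    - [0,0,0,0,1.5,0,0]
    - [0,0,0,0,3.4,0,0]
    - [0,0,0,0,3.4,0,0]
    - [0,0,0,0,3.4,0,0]
    - [0,0,0,0,3.4,0.5,0]
    - [0,0,0,0,3.4,2,0]
    - [0,0,0,0,3.4,5,0]
    - [0,0,0,0,3.4,7.5,0]
    - [0,0,0,0,3.4,8.9,0]
    - [0,0,0,0,3.4,8.9,0]

```text
clock: 14.15
ee_pos: [0.5888, -0.0362, 0.1575]
eef_rot: [[-1.0, 0.016, -0.003], [0.016, 1.0, 0.001], [0.003, 0.001, -1.0]]
force: [-0.5, -0.9, -0.0]
finger_gap: 0.0005
grip_force: 0.0
```

Request:
carry_out:
  rows:
    - [0,0,0,0,-0.1,0,0]
    - [0,0,0,0,-0.2,0,0]
    - [0,0,0,0,-0.3,0,0]
    - [0,0,0,0,-0.4,0,0]
    - [0,0,0,0,-0.5,0,0]
    - [0,0,0,0,-0.6,0,0]
    - [0,0,0,0,-0.7,0,0]
    - [0,0,0,0,-0.8,0,0]
    - [0,0,0,0,-0.9,0,0]
    - [0,0,0,0,-0.9,0,0]

```text
clock: 15.4
ee_pos: [0.5895, -0.045, 0.159]
eef_rot: [[-1.0, 0.016, -0.0], [0.016, 1.0, 0.0], [0.0, 0.0, -1.0]]
force: [0.9, 2.8, 0.0]
finger_gap: 0.0004
grip_force: 1.4
```

Request:
carry_out:
  rows:
    - [0,0,0,0,-0.2,0,0]
    - [0,0,0,0,-0.4,0,0]
    - [0,0,0,0,-0.7,0,0]
    - [0,0,0,0,-1.0,0,0]
    - [0,0,0,0,-1.3,0,0]
    - [0,0,0,0,-1.6,0,0]
    - [0,0,0,0,-1.9,0,0]
    - [0,0,0,0,-2.2,0,0]
    - [0,0,0,0,-2.5,0,0]
    - [0,0,0,0,-2.8,0,0]

```text
clock: 16.65
ee_pos: [0.5892, -0.0735, 0.1591]
eef_rot: [[-1.0, 0.016, 0.001], [0.016, 1.0, -0.0], [-0.001, -0.0, -1.0]]
force: [2.0, 6.1, -0.9]
finger_gap: 0.0003
grip_force: 2.7
```

```bash
python3 - <<'E'
from h import *
st=read_state();print(st['force'],st['ee_pos'],st['clock'])
save('side','s4')
w=save('wrist','w4')
c=cv2.resize(w['color'][180:300,80:440,::-1].copy(),None,fx=2.2,fy=2.2,interpolation=cv2.INTER_CUBIC)
cv2.imwrite('pics/c4.png',c)
E
```

```text
[ 1.99221511  6.12165872 -0.91449103] [ 0.58921017 -0.07350593  0.15911502] 16.65
```

View pics/c4.png

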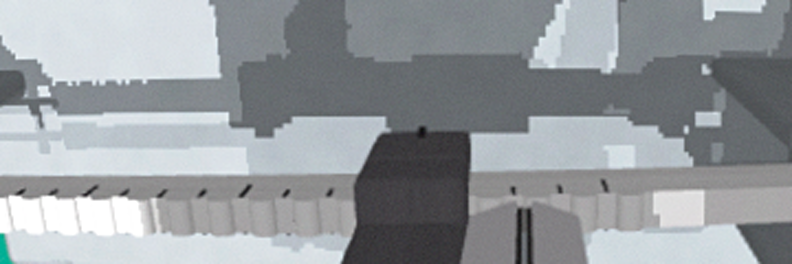

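The crop shows the beam's tick marks: long ones at notch 0 (605), 8 (245) and 12 (90). The poise covers about notch 4, and the closed fingers are against its inner face.

```bash
python3 - <<'E'
from h import *
w=load('w4')
X=lambda c,r,z:onz(w,80+c/2.2,180+r/2.2,z,True).round(4)
for z in(.110,.118):
  for n,c in [(0,605),(1,560),(2,514),(6,330),(7,287),(8,245),(10,162),(12,90)]: 
    p=X(c,190,z); print(z,n,p, (p[1]+.065+.012*n).round(4))
for z in (.09,.1,.11): print('dot',X(422,131,z))
for z in (.15,.168): print('poise', X(358,190,z),X(470,190,z))
for z in (.11,.12,.13): print('bot', X(380,138,z),X(468,135,z))
print('finger',X(462,264,.15))
E
```

```text
0.11 0 [ 0.5884 -0.0515  0.11  ] 0.0135
0.11 1 [ 0.5882 -0.0637  0.11  ] 0.0133
0.11 2 [ 0.588  -0.0762  0.11  ] 0.0128
0.11 6 [ 0.5875 -0.1269  0.11  ] 0.0101
0.11 7 [ 0.5875 -0.1394  0.11  ] 0.0096
0.11 8 [ 0.5875 -0.152   0.11  ] 0.009
0.11 10 [ 0.5876 -0.1784  0.11  ] 0.0066
0.11 12 [ 0.5878 -0.2035  0.11  ] 0.0055
0.118 0 [ 0.5856 -0.0523  0.118 ] 0.0127
0.118 1 [ 0.5854 -0.0641  0.118 ] 0.0129
0.118 2 [ 0.5851 -0.076   0.118 ] 0.013
0.118 6 [ 0.5847 -0.1249  0.118 ] 0.0121
0.118 7 [ 0.5846 -0.1369  0.118 ] 0.0121
0.118 8 [ 0.5846 -0.149   0.118 ] 0.012
0.118 10 [ 0.5847 -0.1744  0.118 ] 0.0106
0.118 12 [ 0.585  -0.1985  0.118 ] 0.0105
dot [ 0.5765 -0.103   0.09  ]
dot [ 0.5738 -0.1016  0.1   ]
dot [ 0.571  -0.1003  0.11  ]
poise [ 0.5734 -0.1101  0.15  ] [ 0.5737 -0.0851  0.15  ]
poise [ 0.5671 -0.1061  0.168 ] [ 0.5673 -0.0838  0.168 ]
bot [ 0.5728 -0.1118  0.11  ] [ 0.5723 -0.0881  0.11  ]
bot [ 0.57   -0.1099  0.12  ] [ 0.5695 -0.0873  0.12  ]
bot [ 0.5672 -0.108   0.13  ] [ 0.5667 -0.0866  0.13  ]
finger [ 0.5915 -0.0876  0.15  ]
```

Request:
carry_out:
  rows:
    - [0,0,0,0,-0.3,0,0]
    - [0,0,0,0,-0.7,0,0]
    - [0,0,0,0,-1.1,0,0]
    - [0,0,0,0,-1.5,0,0]
    - [0,0,0,0,-1.9,0,0]
    - [0,0,0,0,-2.3,0,0]
    - [0,0,0,0,-2.7,0,0]
    - [0,0,0,0,-3.1,0,0]
    - [0,0,0,0,-3.5,0,0]
    - [0,0,0,0,-3.8,0,0]

```text
clock: 18.0
ee_pos: [0.5883, -0.1105, 0.1588]
eef_rot: [[-1.0, 0.016, -0.0], [0.016, 1.0, 0.002], [0.0, 0.002, -1.0]]
force: [1.8, 6.9, -2.3]
finger_gap: 0.0003
grip_force: 3.0
```

Request:
carry_out:
  rows:
    - [0,0,0,0,-0.3,0,0]
    - [0,0,0,0,-0.7,0,0]
    - [0,0,0,0,-1.1,0,0]
    - [0,0,0,0,-1.5,0,0]
    - [0,0,0,0,-1.9,0,0]
    - [0,0,0,0,-2.3,0,0]
    - [0,0,0,0,-2.7,0,0]
    - [0,0,0,0,-3.1,0,0]
    - [0,0,0,0,-3.5,0,0]
    - [0,0,0,0,-3.8,0,0]

```text
clock: 19.25
ee_pos: [0.5877, -0.1485, 0.1588]
eef_rot: [[-1.0, 0.016, -0.0], [0.016, 1.0, 0.002], [0.0, 0.002, -1.0]]
force: [3.2, 4.1, -1.5]
finger_gap: 0.0
grip_force: 2.2
```

Request:
carry_out:
  rows:
    - [0,0,0,0,-0.3,0,0]
    - [0,0,0,0,-0.7,0,0]
    - [0,0,0,0,-1.1,0,0]
    - [0,0,0,0,-1.5,0,0]
    - [0,0,0,0,-1.9,0,0]
    - [0,0,0,0,-2.3,0,0]
    - [0,0,0,0,-2.6,0,0]
    - [0,0,0,0,-2.8,0,0]
    - [0,0,0,0,-3.0,0,0]
    - [0,0,0,0,-3.1,0,0]

```text
clock: 20.5
ee_pos: [0.5873, -0.1807, 0.1591]
eef_rot: [[-1.0, 0.016, 0.0], [0.016, 1.0, -0.001], [-0.0, -0.001, -1.0]]
force: [1.2, 2.5, -0.2]
finger_gap: 0.0
grip_force: 1.0
```

Request:
carry_out:
  rows:
    - [0,0,0,0,0.6,0,0]
    - [0,0,0,0,1.5,0,0]
    - [0,0,0,0,1.5,0,0]
    - [0,0,0,0,1.5,0,0]
    - [0,0,0,0,1.5,0,0]
    - [0,0,0,0,1.5,0,0]
    - [0,0,0,0,1.5,0,0]
    - [0,0,0,0,1.5,0,0]
    - [0,0,0,0,1.5,0,0]
    - [0,0,0,0,1.5,0,0]

```text
clock: 21.75
ee_pos: [0.5876, -0.1651, 0.1589]
eef_rot: [[-1.0, 0.016, 0.0], [0.016, 1.0, 0.0], [-0.0, 0.0, -1.0]]
force: [0.2, 0.4, 0.7]
finger_gap: 0.0004
grip_force: 0.0
```

```bash
python3 - <<'E'
from h import *
st=read_state();print(st['force'],st['ee_pos'],st['clock'])
s=save('side','s5')
w=save('wrist','w5')
c=cv2.resize(w['color'][150:300,80:440,::-1].copy(),None,fx=2.2,fy=2.2,interpolation=cv2.INTER_CUBIC)
d=cv2.resize(s['color'][300:410,360:440,::-1].copy(),None,fx=2.4,fy=2.4,interpolation=cv2.INTER_CUBIC)
o=np.zeros((600,800,3),np.uint8);o[:330,:792]=c;o[332:332+264,:192]=d
e=cv2.resize(w['color'][190:260,90:210,::-1].copy(),None,fx=3.8,fy=3.8,interpolation=cv2.INTER_CUBIC);o[332:332+e.shape[0],200:200+e.shape[1]]=e
cv2.imwrite('pics/c5.png',o)
E
```

```text
[0.1652818  0.38441321 0.68214172] [ 0.58757762 -0.16514065  0.15894528] 21.75
```

View pics/c5.png

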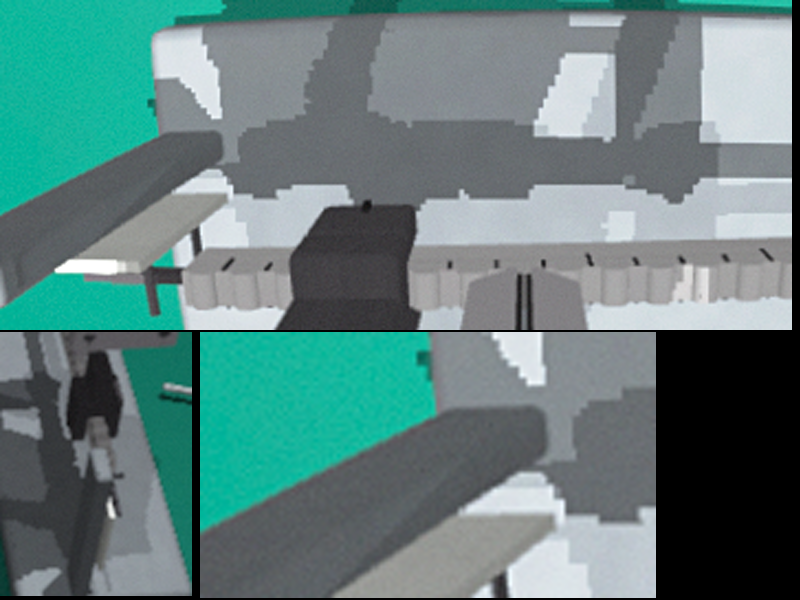

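The crop shows ticks for notch 16 (228), 15 (268), and 11..8 (450, 497, 543, 590). The poise dot at 366 puts it just before notch 13, and the pointer bar lies at row ~273 beside the plate.

```bash
python3 - <<'E'
from h import *
w=load('w5');w3=load('w3')
X=lambda c,r,z:onz(w,80+c/2.2,150+r/2.2,z,True).round(4)
for n,c,r in [(16,228,263),(15,268,266),(11,450,264),(10,497,264),(9,543,263),(8,590,260),(7,636,260),(6,680,260)]:
  print(n,[(p,(p[1]+.065+.012*n).round(4)) for p in (X(c,r,.118),X(c,r,.122))])
print('dot',X(366,206,.1),X(366,206,.11))
print('bot', X(325,208,.12),X(412,208,.12))
# apparent x at z=.1225 of the beam's lower(+x) top-edge and pointer, per column
for nm,s in(('w3',w3),('w5',w)):
  g=cv2.cvtColor(s['color'],cv2.COLOR_RGB2GRAY).astype(int)
  print(nm,'cam',(-s['R'].T@s['t']).round(4))
  for y in (-.27,-.245,-.03,-.04,-.13,-.14,-.15):
    # sample along x at fixed y,z=.1225
    vals=[]
    xs=np.arange(.565,.615,.002)
    for x in xs:
      c=s['R']@np.array([x,y,.1225])+s['t'];th=np.arctan2(np.hypot(c[0],c[1]),c[2]);k=th/np.hypot(c[0],c[1])*s['camera_matrix'][0,0]
      u,v=c[0]*k+s['camera_matrix'][0,2],c[1]*k+s['camera_matrix'][1,2]
      vals.append(g[int(round(v)),int(round(u))] if 0<=u<639.4 and 0<=v<479.4 else -1)
    print(y,vals)
E
```

```text
16 [(array([ 0.5851, -0.246 ,  0.118 ]), np.float64(0.011)), (array([ 0.5836, -0.2444,  0.122 ]), np.float64(0.0126))]
15 [(array([ 0.5859, -0.2343,  0.118 ]), np.float64(0.0107)), (array([ 0.5844, -0.2329,  0.122 ]), np.float64(0.0121))]
11 [(array([ 0.5855, -0.1845,  0.118 ]), np.float64(0.0125)), (array([ 0.584 , -0.1841,  0.122 ]), np.float64(0.0129))]
10 [(array([ 0.5856, -0.1722,  0.118 ]), np.float64(0.0128)), (array([ 0.5842, -0.1721,  0.122 ]), np.float64(0.0129))]
9 [(array([ 0.5855, -0.1602,  0.118 ]), np.float64(0.0128)), (array([ 0.5841, -0.1603,  0.122 ]), np.float64(0.0127))]
8 [(array([ 0.5849, -0.1479,  0.118 ]), np.float64(0.0131)), (array([ 0.5835, -0.1482,  0.122 ]), np.float64(0.0128))]
7 [(array([ 0.5852, -0.1358,  0.118 ]), np.float64(0.0132)), (array([ 0.5838, -0.1364,  0.122 ]), np.float64(0.0126))]
6 [(array([ 0.5855, -0.124 ,  0.118 ]), np.float64(0.013)), (array([ 0.584 , -0.1248,  0.122 ]), np.float64(0.0122))]
dot [ 0.5745 -0.2095  0.1   ] [ 0.5716 -0.2074  0.11  ]
bot [ 0.5692 -0.2163  0.12  ] [ 0.5695 -0.1934  0.12  ]
w3 cam [ 0.5141 -0.069   0.4081]
-
[... 4867 characters left out ...]
2), np.int64(223), np.int64(145), np.int64(142), np.int64(136), np.int64(140), np.int64(162), np.int64(167), np.int64(166), np.int64(167), np.int64(164), np.int64(222), np.int64(220), np.int64(219), np.int64(218), np.int64(223), np.int64(197), np.int64(133), np.int64(135), np.int64(129), np.int64(134)]
-0.15 [np.int64(194), np.int64(191), np.int64(195), np.int64(192), np.int64(194), np.int64(197), np.int64(196), np.int64(141), np.int64(137), np.int64(138), np.int64(154), np.int64(164), np.int64(167), np.int64(166), np.int64(167), np.int64(154), np.int64(148), np.int64(135), np.int64(126), np.int64(125), np.int64(127), np.int64(131), np.int64(129), np.int64(131), np.int64(130), np.int64(129)]
```

Request:
carry_out:
  rows:
    - [0,0,0,0,-0.6,0,0]
    - [0,0,0,0,-1.1,0,0]
    - [0,0,0,0,-1.4,0,0]
    - [0,0,0,0,-1.7,0,0]
    - [0,0,0,0,-2.0,0,0]
    - [0,0,0,0,-2.2,0,0]
    - [0,0,0,0,-2.4,0,0]
    - [0,0,0,0,-2.5,0,0]
    - [0,0,0,0,-2.6,0,0]
    - [0,0,0,0,-2.6,0,0]

```text
clock: 23.1
ee_pos: [0.5872, -0.1917, 0.1591]
eef_rot: [[-1.0, 0.016, 0.0], [0.016, 1.0, -0.001], [-0.0, -0.001, -1.0]]
force: [1.0, 1.8, 0.2]
finger_gap: 0.0007
grip_force: 0.7
```

Request:
carry_out:
  rows:
    - [0,0,0,0,-0.01,0,0]
    - [0,0,0,0,-0.02,0,0]
    - [0,0,0,0,-0.03,0,0]
    - [0,0,0,0,-0.04,0,0]
    - [0,0,0,0,-0.05,0,0]
    - [0,0,0,0,-0.06,0,0]
    - [0,0,0,0,-0.07,0,0]
    - [0,0,0,0,-0.08,0,0]
    - [0,0,0,0,-0.08,0,0]
    - [0,0,0,0,-0.08,0,0]

```text
clock: 24.35
ee_pos: [0.5872, -0.1918, 0.1589]
eef_rot: [[-1.0, 0.016, 0.0], [0.016, 1.0, 0.0], [-0.0, 0.0, -1.0]]
force: [-0.7, 0.7, -1.0]
finger_gap: 0.0004
grip_force: 0.6
```

Request:
carry_out:
  rows:
    - [0,0,0,0,-0.02,0,0]
    - [0,0,0,0,-0.04,0,0]
    - [0,0,0,0,-0.06,0,0]
    - [0,0,0,0,-0.08,0,0]
    - [0,0,0,0,-0.1,0,0]
    - [0,0,0,0,-0.1,0,0]
    - [0,0,0,0,-0.1,0,0]
    - [0,0,0,0,-0.1,0,0]
    - [0,0,0,0,-0.1,0,0]
    - [0,0,0,0,-0.1,0,0]

```text
clock: 25.6
ee_pos: [0.5871, -0.193, 0.159]
eef_rot: [[-1.0, 0.016, 0.0], [0.016, 1.0, -0.0], [-0.0, -0.0, -1.0]]
force: [-0.2, 1.5, 0.3]
finger_gap: 0.0006
grip_force: 0.4
```

Request:
carry_out:
  rows:
    - [0,0,0,0,-0.02,0,0]
    - [0,0,0,0,-0.04,0,0]
    - [0,0,0,0,-0.06,0,0]
    - [0,0,0,0,-0.08,0,0]
    - [0,0,0,0,-0.08,0,0]
    - [0,0,0,0,-0.08,0,0]
    - [0,0,0,0,-0.08,0,0]
    - [0,0,0,0,-0.08,0,0]
    - [0,0,0,0,-0.08,0,0]
    - [0,0,0,0,-0.08,0,0]

```text
clock: 26.85
ee_pos: [0.5871, -0.1935, 0.1589]
eef_rot: [[-1.0, 0.016, -0.0], [0.016, 1.0, 0.0], [0.0, 0.0, -1.0]]
force: [2.0, 3.4, -1.6]
finger_gap: 0.0005
grip_force: 1.9
```

Request:
carry_out:
  rows:
    - [0,0,0,0,0.8,0,0]
    - [0,0,0,0,1.5,-3,0]
    - [0,-0.15,0,1,2.5,-6.1,0]
    - [0,-0.3,0,2.5,3.5,-6.1,0]
    - [0,-0.45,0,4,4.5,-6.1,0]
    - [0,-0.6,0,5.5,5.4,-6.1,0]
    - [0,-0.75,0,6.7,5.4,-6.1,0]
    - [0,-0.87,0,6.7,5.4,-6.1,0]
    - [0,-0.87,0,6.7,5.4,-6.1,0]
    - [0,-0.87,0,6.7,5.4,-6.1,0]

```text
clock: 28.1
ee_pos: [0.5354, -0.1103, 0.2549]
eef_rot: [[-0.694, 0.061, 0.717], [0.029, 0.998, -0.057], [-0.719, -0.018, -0.695]]
force: [0.0, -0.1, 0.2]
finger_gap: 0.0005
grip_force: 0.0
```

```bash
python3 - <<'E'
from h import *
st=read_state();print(st['force'],st['ee_pos'],st['eef_rot'],st['clock'],st['joint_vel'].round(3))
w=save('wrist','w6')
c=cv2.resize(w['color'][60:360,120:520,::-1].copy(),None,fx=2,fy=2,interpolation=cv2.INTER_CUBIC)
cv2.imwrite('pics/c6.png',c)
E
```

```text
[ 0.02929801 -0.1039719   0.16581237] [ 0.53540047 -0.11030312  0.25488629] [[-0.69432744  0.06132996  0.71704117]
 [ 0.0293563   0.99794648 -0.05692997]
 [-0.71906023 -0.01847837 -0.69470205]] 28.1 [-0.006  0.019 -0.008  0.007 -0.003 -0.   ]
```

```bash
cat >> h.py <<'E'
def pf(s,X):
    c=s['R']@np.array(X)+s['t'];r=np.hypot(c[0],c[1]);k=np.arctan2(r,c[2])/r
    K=s['camera_matrix'];return np.array([c[0]*k*K[0,0]+K[0,2],c[1]*k*K[1,1]+K[1,2]])
E
python3 - <<'E'
from h import *
w=load('w6');print((-w['R'].T@w['t']).round(3))
for n,p in dict(tip=(.584,-.2875,.11),pivot=(.588,.0125,.11),n16=(.584,-.2445,.12),tipfinger=(.549,-.111,.242),cornerfront=(.522,-.305,.032)).items(): print(n,pf(w,p).round(1))
print('dv per 9mm',pf(w,(.584,-.2875,.119))-pf(w,(.584,-.2875,.11)))
E
```

```text
[ 0.368 -0.099  0.312]
tip [126.7 160.1]
pivot [474.  150.8]
n16 [165.  164.7]
tipfinger [319.1 289. ]
cornerfront [113.2  58.1]
dv per 9mm [-3.0157258   7.78778278]
```

```bash
python3 - <<'E'
from h import *
w=load('w6')
o=np.zeros((600,800,3),np.uint8)
c=cv2.resize(w['color'][110:215,80:490,::-1].copy(),None,fx=1.95,fy=1.95,interpolation=cv2.INTER_CUBIC);o[:c.shape[0],:c.shape[1]]=c;print(c.shape)
d=cv2.resize(w['color'][120:200,80:280,::-1].copy(),None,fx=4,fy=4,interpolation=cv2.INTER_CUBIC);o[220:540,:800]=d
cv2.imwrite('pics/c6.png',o)
E
```

```text
(205, 800, 3)
```

View pics/c6.png

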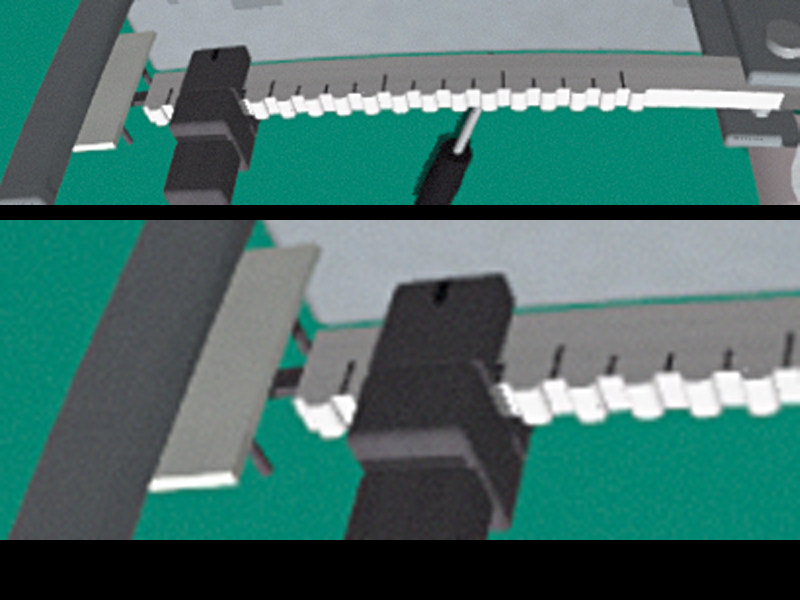

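The view shows the poise at notch 14: ticks 16 (350,375) to its left and 12 (558), 8 (790) to its right. The pointer stem at (285,382) lies between the two stop pins at (302,335) and (260,458), so it is off the stops.

```bash
python3 - <<'E'
from h import *
from scipy.optimize import least_squares
w=load('w6')
T=[(16,345,392,4),(12,553,378,4),(11,608,377,4),(10,667,374,4),(9,727,372,4),(8,787,370,4),(4,503,88,1),(0,622,88,1),(2,563,89,1),(1,593,88,1)]
P=[(n,80+c/4,120+(r-220)/4) if k==4 else (n,80+c/1.95,110+r/1.95) for n,c,r,k in T]
def pt(p,n):
    x0,yaw,zt,tilt,py=p; d=.065+.012*n; y=-d+(-.01)*tilt*-1*-1
    return [x0-yaw*d, py-d+ .01*tilt, zt+tilt*d]
pri=np.array([.585,.006,.12,0,.0127]);sg=np.array([.002,.006,.002,1,.002])
def f(p):
    r=[(pf(w,pt(p,n))-[u,v])/.5 for n,u,v in P]
    return np.r_[np.ravel(r),(p-pri)/sg]
s=least_squares(f,pri,x_scale=sg);C=np.linalg.inv(s.jac.T@s.jac)
print(s.x.round(4),np.sqrt(np.diag(C)).round(4)); print((f(s.x)[:-5].reshape(-1,2)*.5).round(1))
# stem and pins
for nm,c,r in [('stem',285,382),('pinlo',310,350),('pinhi',270,475),('pinlo_s',295,320),('pinhi_s',252,438)]:
  o,d=ray(w,80+c/4,120+(r-220)/4,True); t=(s.x[0]-o[0])/d[0]; print(nm,(o+d*t).round(4))
E
```

```text
[ 0.5858  0.0032  0.1195 -0.0062  0.0124] [0.0009 0.0044 0.0008 0.0044 0.0001]
[[-0.3  0.5]
 [ 0.2  0.3]
 [ 0.5 -0.3]
 [ 0.1 -0.2]
 [-0.2 -0.4]
 [-0.3 -0.5]
 [-0.2  0.4]
 [ 0.3  0.4]
 [-0.  -0.3]
 [-0.1  0.2]]
stem [ 0.5858 -0.2614  0.112 ]
pinlo [ 0.5858 -0.2578  0.1031]
pinhi [ 0.5858 -0.2572  0.1377]
pinlo_s [ 0.5858 -0.2648  0.0932]
pinhi_s [ 0.5858 -0.265   0.1273]
```

Request:
carry_out:
  rows:
    - [0,0,0,-1,0,-1,0]
    - [0,0.15,0,-2.2,0,-2.1,0]
    - [0,0.3,0,-2.2,0,-2.1,0]
    - [0,0.45,0,-2.2,0,-2.1,0]
    - [0,0.6,0,-2.2,0,-2.1,0]
    - [0,0.75,0,-2.2,0,-2.1,0]
    - [0,0.85,0,-2.2,0,-2.1,0]
    - [0,0.85,0,-2.2,0,-2.1,0]
    - [0,0.85,0,-2.2,0,-2.1,0]
    - [0,0.85,0,-2.2,0,-2.1,0]

```text
clock: 29.4
ee_pos: [0.5342, -0.1093, 0.285]
eef_rot: [[-0.997, 0.063, -0.048], [0.064, 0.998, -0.014], [0.047, -0.017, -0.999]]
force: [-1.0, -0.4, -0.5]
finger_gap: 0.0007
grip_force: 0.0
```

```bash
python3 - <<'E'
from h import *
from scipy.spatial.transform import Rotation as Ro
st=read_state();R=st['eef_rot'];p=st['ee_pos'];print(p,R,st['clock'])
Rd=np.array([[-.99987,.016,0],[.016,.99987,0],[0,0,-1.]])
print('rot',Ro.from_matrix(R.T@Rd).as_rotvec().round(3),'shift cm',(R.T@(np.array([.5871,-.183,.200])-p)*100).round(2))
E
```

```text
[ 0.53424331 -0.10932656  0.28504619] [[-0.99687416  0.06305316 -0.04760477]
 [ 0.0637644   0.9978727  -0.01357128]
 [ 0.04664779 -0.01656435 -0.99877405]] 29.4
rot [-0.015 -0.047 -0.047] shift cm [-6.14 -6.88  8.34]
```

Request:
carry_out:
  rows:
    - [-0.015,-0.047,-0.047,-2,-2,1,0]
    - [-0.015,-0.047,-0.047,-4,-4.5,2.5,0]
    - [-0.015,-0.047,-0.047,-6.1,-6.9,5,0]
    - [-0.015,-0.047,-0.047,-6.1,-6.9,7,0]
    - [-0.015,-0.047,-0.047,-6.1,-6.9,8.3,0]
    - [-0.015,-0.047,-0.047,-6.1,-6.9,8.3,0]
    - [-0.015,-0.047,-0.047,-6.1,-6.9,8.3,0]
    - [-0.015,-0.047,-0.047,-6.1,-6.9,8.3,0]
    - [-0.015,-0.047,-0.047,-6.1,-6.9,8.3,0]
    - [-0.015,-0.047,-0.047,-6.1,-6.9,8.3,0]

```text
clock: 30.65
ee_pos: [0.5877, -0.183, 0.2004]
eef_rot: [[-1.0, 0.016, -0.0], [0.016, 1.0, -0.0], [0.0, -0.0, -1.0]]
force: [-0.9, 0.3, -0.3]
finger_gap: 0.0003
grip_force: 0.0
```

Descend 4 cm, then approach to just short of contact.

Request:
carry_out:
  rows:
    - [0,0,0,0,0,1.5,0]
    - [0,0,0,0,0,3.2,0]
    - [0,0,0,0,0,4.1,0]
    - [0,0,0,0,0,4.1,0]
    - [0,0,0,0,-0.4,4.1,0]
    - [0,0,0,0,-0.7,4.1,0]
    - [0,0,0,0,-0.85,4.1,0]
    - [0,0,0,0,-0.95,4.1,0]
    - [0,0,0,0,-1.0,4.1,0]
    - [0,0,0,0,-1.0,4.1,0]

```text
clock: 31.9
ee_pos: [0.5874, -0.193, 0.1591]
eef_rot: [[-1.0, 0.016, -0.001], [0.016, 1.0, -0.0], [0.001, -0.0, -1.0]]
force: [-0.3, 0.6, 0.5]
finger_gap: 0.0007
grip_force: 0.0
```

Request:
carry_out:
  rows:
    - [0,0,0,0,-0.01,0,0]
    - [0,0,0,0,-0.02,0,0]
    - [0,0,0,0,-0.03,0,0]
    - [0,0,0,0,-0.04,0,0]
    - [0,0,0,0,-0.05,0,0]
    - [0,0,0,0,-0.06,0,0]
    - [0,0,0,0,-0.06,0,0]
    - [0,0,0,0,-0.06,0,0]
    - [0,0,0,0,-0.06,0,0]
    - [0,0,0,0,-0.06,0,0]

```text
clock: 33.15
ee_pos: [0.5874, -0.1936, 0.1591]
eef_rot: [[-1.0, 0.016, -0.001], [0.016, 1.0, -0.0], [0.001, -0.0, -1.0]]
force: [1.1, -0.4, 0.1]
finger_gap: 0.0005
grip_force: 0.0
```

Request:
carry_out:
  rows:
    - [0,0,0,0,-0.01,0,0]
    - [0,0,0,0,-0.02,0,0]
    - [0,0,0,0,-0.03,0,0]
    - [0,0,0,0,-0.04,0,0]
    - [0,0,0,0,-0.05,0,0]
    - [0,0,0,0,-0.06,0,0]
    - [0,0,0,0,-0.07,0,0]
    - [0,0,0,0,-0.08,0,0]
    - [0,0,0,0,-0.08,0,0]
    - [0,0,0,0,-0.08,0,0]

```text
clock: 34.4
ee_pos: [0.5874, -0.1944, 0.1591]
eef_rot: [[-1.0, 0.016, -0.001], [0.016, 1.0, -0.0], [0.001, -0.0, -1.0]]
force: [-0.2, -0.1, -0.2]
finger_gap: 0.0003
grip_force: 0.0
```

```bash
python3 - <<'E'
from h import *
w=load('w6')
def q(c,r,x):
  o,d=ray(w,80+c/4,120+(r-220)/4,True);return (o+d*(x-o[0])/d[0]).round(4)
print('dot',q(440,292,.5688),'bottom edge',q(398,283,.5688),q(505,275,.5688))
print('n14',.0124-.065-.168)
v=save('wrist','w7');g=cv2.cvtColor(v['color'],cv2.COLOR_RGB2GRAY)
# poise side silhouette now: rows of dark pixels around expected place
for z in(.11,.12,.13):
  a=pf(v,(.5688,-.245,z));b=pf(v,(.5688,-.185,z));n=61
  l=[int(g[int(round(t[1])),int(round(t[0]))]) for t in [a+(b-a)*i/(n-1) for i in range(n)]]
  print(z,a.round(0),b.round(0),l)
w5=load('w5');g5=cv2.cvtColor(w5['color'],cv2.COLOR_RGB2GRAY)
a=pf(w5,(.5688,-.235,.12));b=pf(w5,(.5688,-.175,.12))
print([int(g5[int(round(t[1])),int(round(t[0]))]) for t in [a+(b-a)*i/60 for i in range(61)]])
E
```

```text
dot [ 0.5688 -0.219   0.1066] bottom edge [ 0.5688 -0.2296  0.1026] [ 0.5688 -0.2054  0.1034]
n14 -0.22060000000000002
0.11 [233. 239.] [334. 238.] [196, 195, 199, 198, 201, 201, 197, 194, 198, 198, 198, 201, 202, 206, 171, 97, 94, 96, 95, 95, 95, 92, 92, 98, 56, 13, 41, 93, 86, 89, 87, 92, 89, 89, 84, 88, 91, 95, 107, 103, 104, 104, 105, 102, 103, 101, 103, 105, 101, 101, 103, 102, 137, 175, 195, 193, 194, 196, 196, 198, 199]
0.12 [229. 244.] [335. 243.] [192, 195, 193, 193, 197, 197, 201, 197, 200, 197, 196, 201, 199, 202, 149, 56, 53, 49, 53, 56, 60, 55, 60, 57, 56, 56, 57, 58, 58, 62, 57, 57, 57, 60, 57, 56, 61, 46, 99, 197, 191, 190, 190, 194, 190, 190, 196, 189, 194, 194, 192, 194, 192, 194, 194, 194, 194, 196, 195, 195, 202]
0.13 [225. 249.] [336. 248.] [195, 194, 194, 194, 194, 195, 196, 195, 201, 201, 200, 199, 198, 203, 146, 49, 56, 56, 55, 52, 55, 54, 55, 59, 53, 56, 56, 58, 57, 63, 55, 54, 61, 56, 58, 51, 61, 57, 49, 166, 196, 193, 191, 189, 193, 193, 193, 194, 194, 194, 192, 197, 195, 194, 192, 196, 194, 194, 198, 199, 196]
[195, 193, 193, 198, 198, 200, 203, 201, 195, 199, 198, 200, 200, 200, 199, 200, 201, 202, 121, 77, 60, 64, 55, 52, 62, 60, 54, 57, 25, 22, 34, 53, 57, 69, 70, 71, 68, 73, 70, 55, 67, 83, 107, 170, 196, 194, 196, 192, 193, 195, 196, 197, 193, 193, 193, 198, 195, 198, 201, 199, 203]
```

Request:
carry_out:
  rows:
    - [0,0,0,0,-0.01,0,0]
    - [0,0,0,0,-0.02,0,0]
    - [0,0,0,0,-0.03,0,0]
    - [0,0,0,0,-0.04,0,0]
    - [0,0,0,0,-0.05,0,0]
    - [0,0,0,0,-0.06,0,0]
    - [0,0,0,0,-0.07,0,0]
    - [0,0,0,0,-0.08,0,0]
    - [0,0,0,0,-0.08,0,0]
    - [0,0,0,0,-0.08,0,0]

```text
clock: 35.7
ee_pos: [0.5874, -0.1952, 0.1591]
eef_rot: [[-1.0, 0.016, -0.001], [0.016, 1.0, -0.0], [0.001, -0.0, -1.0]]
force: [-0.4, 1.2, -0.6]
finger_gap: 0.0006
grip_force: 0.1
```

Request:
carry_out:
  rows:
    - [0,0,0,0,-0.01,0,0]
    - [0,0,0,0,-0.02,0,0]
    - [0,0,0,0,-0.03,0,0]
    - [0,0,0,0,-0.04,0,0]
    - [0,0,0,0,-0.05,0,0]
    - [0,0,0,0,-0.05,0,0]
    - [0,0,0,0,-0.05,0,0]
    - [0,0,0,0,-0.05,0,0]
    - [0,0,0,0,-0.05,0,0]
    - [0,0,0,0,-0.05,0,0]

```text
clock: 36.95
ee_pos: [0.5873, -0.1953, 0.159]
eef_rot: [[-1.0, 0.016, -0.001], [0.016, 1.0, 0.0], [0.001, 0.0, -1.0]]
force: [0.0, 3.8, -0.5]
finger_gap: 0.0008
grip_force: 1.8
```

Request:
carry_out:
  rows:
    - [0,0,0,0,0.3,0,0]
    - [0,0,0,0,1.0,0,0]
    - [0,0,0,0,1.2,-1.5,0]
    - [0,0,0,0,1.2,-4,0]
    - [0,0,0,0,1.2,-7,0]
    - [0,0,0,0,1.2,-9,0]
    - [0,0,0,0,1.2,-10,0]
    - [0,0,0,0,1.2,-10,0]
    - [0,0,0,0,1.2,-10,0]
    - [0,0,0,0,1.2,-10,0]

```text
clock: 38.2
ee_pos: [0.5872, -0.1835, 0.2581]
eef_rot: [[-1.0, 0.016, -0.003], [0.016, 1.0, 0.001], [0.003, 0.0, -1.0]]
force: [0.2, 0.4, 0.0]
finger_gap: 0.0007
grip_force: 0.0
```

Request:
carry_out:
  rows:
    - [0,0,0,0,0,-1,0]
    - [0,0,0,0,0,-1,0]
    - [0,0,0,0,0,-1,0]
    - [0,0,0,0,0,-1,0]
    - [0,0,0,0,0,-1,0]
    - [0,0,0,0,0,-1,0]
    - [0,0,0,0,0,-1,0]
    - [0,0,0,0,0,-1,0]
    - [0,0,0,0,0,-1,0]
    - [0,0,0,0,0,-1,0]

```text
clock: 39.45
ee_pos: [0.5877, -0.1837, 0.2691]
eef_rot: [[-1.0, 0.016, -0.001], [0.016, 1.0, -0.0], [0.001, -0.0, -1.0]]
force: [0.3, 0.4, -1.0]
finger_gap: 0.0006
grip_force: 0.0
```

```bash
python3 - <<'E'
from h import *
st=read_state();print(st['clock'],st['ee_pos'],st['force'].round(1))
v=save('wrist','w8');g=cv2.cvtColor(v['color'],cv2.COLOR_RGB2GRAY)
def prof(s,g,x,z,y0,y1,n=81):
  a=[pf(s,(x,y0+(y1-y0)*i/(n-1),z)) for i in range(n)]
  return [int(cv2.getRectSubPix(g,(1,1),tuple(map(float,t)))[0,0]) for t in a]
for z in(.102,.105,.12): print(z,prof(v,g,.5688,z,-.245,-.190,56))
# beam end z from stop/stem: dark pointer stem profile along x at y=-.262
for y in (-.258,-.262,-.27,-.28):
  print(y,[int(cv2.getRectSubPix(g,(1,1),tuple(map(float,pf(v,(x,y,.11)))))[0,0]) for x in np.arange(.560,.610,.001)])
E
```

```text
39.45 [ 0.58765583 -0.18371672  0.26912114] [ 0.3  0.4 -1. ]
0.102 [70, 68, 75, 71, 72, 74, 73, 73, 74, 75, 73, 75, 73, 71, 72, 72, 72, 71, 73, 71, 72, 74, 71, 75, 71, 73, 73, 74, 71, 70, 68, 72, 70, 72, 70, 72, 71, 73, 70, 71, 68, 71, 71, 70, 70, 69, 67, 66, 70, 68, 73, 71, 70, 71, 72, 71]
0.105 [71, 68, 70, 72, 71, 73, 72, 75, 73, 76, 73, 73, 74, 73, 72, 72, 74, 73, 71, 72, 71, 73, 73, 75, 68, 69, 72, 76, 72, 71, 70, 70, 71, 71, 70, 72, 70, 71, 71, 70, 69, 70, 71, 69, 70, 69, 67, 64, 68, 68, 73, 71, 69, 69, 71, 69]
0.12 [98, 96, 96, 97, 93, 93, 92, 89, 88, 87, 85, 86, 82, 86, 81, 63, 47, 42, 39, 39, 40, 39, 40, 43, 44, 36, 10, 19, 38, 41, 46, 46, 43, 43, 47, 46, 48, 49, 56, 100, 138, 138, 138, 136, 137, 136, 134, 136, 136, 135, 135, 135, 137, 137, 139, 138]
-0.258 [69, 72, 73, 83, 81, 73, 71, 70, 78, 126, 117, 100, 101, 99, 97, 97, 102, 119, 135, 138, 136, 135, 136, 137, 134, 137, 171, 209, 215, 213, 215, 216, 220, 220, 221, 217, 187, 147, 135, 135, 136, 136, 135, 134, 136, 134, 136, 135, 135, 138]
-0.262 [55, 57, 57, 73, 77, 69, 67, 75, 126, 136, 114, 100, 100, 101, 101, 103, 100, 97, 95, 92, 87, 79, 59, 49, 60, 71, 63, 45, 64, 77, 77, 73, 78, 113, 133, 137, 135, 136, 136, 136, 137, 138, 135, 135, 135, 137, 135, 136, 136, 136]
-0.27 [59, 57, 54, 57, 53, 56, 55, 53, 63, 92, 106, 101, 99, 103, 102, 102, 100, 103, 102, 101, 100, 100, 101, 110, 122, 125, 109, 64, 46, 49, 47, 65, 87, 84, 81, 81, 87, 98, 95, 91, 89, 87, 114, 134, 133, 134, 133, 133, 135, 136]
-0.28 [60, 59, 59, 59, 59, 57, 57, 56, 54, 52, 55, 54, 53, 52, 50, 69, 96, 102, 102, 103, 102, 100, 100, 114, 123, 121, 96, 55, 59, 76, 83, 115, 136, 134, 137, 137, 138, 138, 137, 134, 137, 139, 137, 139, 136, 139, 139, 138, 137, 139]
```

```bash
python3 -c "
from workcell import *
print(finish_job())"
```

```text
the job is handed in; nothing more can be done
None
```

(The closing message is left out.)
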